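# Load the badge press by nudging the blank into its die

## Task

Load the badge press without picking anything up: with the fingertips, nudge the loose orange disc across the grey slide deck until it drops flat into the round recess. Then push the slide by its red end until it is fully home under the press head, the disc still seated, and take the hand away; leave the spools and other things where they are.

Things in the scene. Friction and masses are not known exactly. Their poses are not given: they have to be found in the camera images.
- blank_center (a point): centre (half-way up) of the orange badge blank: a loose flat disc, 56 mm diameter, 5 mm thick, 20 to 45 g, lying flat on the grey deck of the press's slide; z axis up. It slides easily on the deck.
- die (a point): centre of the round recess (black floor) in the slide's grey deck, level with the deck's top, 47 mm above the table. Recess 60 mm wide, 6 mm deep, 1 mm chamfer: a seated blank's top is 1 mm below the deck. Moves with the slide. x axis: level, the way the slide travels home; y level across; z up. The deck reaches 140 mm from here to -x, 90 mm to +x, 85 mm either way in y.
- push_face (a point): centre of the slide's upright outer end face, 34.5 mm above the table, facing along the die's -x (axes as the die's). Face 170 mm wide, 22 to 47 mm above the table, with a red plate 90 x 18 mm, 1.5 mm proud. Below it lie only the press's base plate and two rails.
- press: fixed blue badge press; origin on the table below the die's place at joint 0, axes as the die's. Base plate x -100 to 250, y +-95, 10 mm high; rails 22 mm high at y +-60 to 80. Over the slide only, at x 120: steel ram 62 mm diameter, underside 105 mm above the table, under an arm (x 88 to 248, y +-35, 140 to 175 mm up). Column x 208 to 248, lever behind it up to 230 mm.
- die_slide (a joint): travel of the slide in m: 0 = fully out (loading place), 0.12 = fully home under the ram, at its stop. Stays where it is left; takes about 5 N to push.
- spool_red: red thread spool on the table beside the badge press, 38 mm diameter, 44 mm tall, origin at the centre of its underside; leave it where it stands
- spool_green: green thread spool on the table at the other side of the badge press, 38 mm diameter, 44 mm tall, origin at the centre of its underside; leave it where it stands
- spare_blank: spare green disc lying on the table, 56 mm diameter, 5 mm thick, origin at the centre of its underside; not used, leave it
- paint_jar: amber paint jar with white cap, 56 mm diameter, 70 mm tall, origin at the centre of its underside; leave it
- tape_measure: yellow tape measure, 55 x 55 x 28 mm, origin at the centre of its underside; leave it
- mug: blue mug, 80 mm diameter, 90 mm tall, origin at the centre of its underside; leave it
Things that resemble listed ones, but are neither listed nor needed, are in the scene too. Of the things that look like the part that bears blank_center, the smallest one is meant.

How it is judged (in metres and radians):
On the way, in this order (a step that is already met when the one before it is completed fails the run):
1. the orange disc lies flat in the recess while the slide is still out (horizontal distance between blank_center and die below 0.004 m and z of blank_center in the frame of die below -0.002 m and angle between blank_center's own z axis and vertical below 0.06 rad and value of joint die_slide below 0.1 m), for 0.2 s.
2. the slide is fully home (value of joint die_slide above 0.115 m), for 0.2 s.
At the end, for the whole second after the job is handed in: The orange disc rests flat (within 0.06 rad) in the recess: centre within 4 mm of the recess's centre, disc sunk at least 4.5 mm below where it lay on the deck; the slide is within 5 mm of fully home; disc at rest (horizontal distance between blank_center and die below 0.004 m and z of blank_center in the frame of die below -0.002 m and angle between blank_center's own z axis and vertical below 0.06 rad and value of joint die_slide above 0.115 m and linear speed of blank below 0.02 m/s); the robot touches nothing.
It fails at once if the orange disc is lifted more than 10 mm off the deck (z of blank_center in the frame of die above 0.0125 m).
It fails at once if a bystander is moved more than 25 mm (distance of any of spool_red, spool_green, spare_blank, paint_jar, tape_measure, mug from where it was at the start of the episode above 0.025 m).
It also fails if it takes over 45 s, if anything falls off the work surface, if the arm or the gripper's body presses on something with over 40 N, if the wrist force passes 120 N, or if a joint passes its speed limit or range.

## Robot

A 7-joint arm with a two-finger parallel gripper is mounted at the origin on the work surface. World frame = base frame: x ahead of the robot, y to its left, z up, the work surface at z = 0. Lengths are in m, angles in degrees, forces in N, time in s.
With the tool pointing down it reaches from about 0.425 to 0.875 m from the base axis. Payload 4.7 kg.
Tool frame: the origin (TCP) lies on the centre line of the jaws, within the pads' length; the fingertips stand 25 mm ahead of it and the grasp point (between the pads) lies 6 mm ahead of it; z points along the fingers, y is the direction in which the jaws open and shut (so a half turn about z gives the same grasp; the last joint's range is limited). The gripper opens to 87 mm and grips with 3 to 60 N. Pads are 19 mm wide; open, the fingers measure 117 mm over their backs; the gripper's body (75 mm by 190 mm) begins 51 mm behind the grasp point.
Start: joints at [-75.453, 18.392, -4.016, 83.108, 1.295, 78.541, -3.26], TCP at [0.154, 0.631, 0.248] pointing down, gripper open.
Joint ranges: [-163.93, 163.93], [-17.29, 119.83], [-79.2, 71.16], [3.27, 140.29], [-89.18, 269.18], [5.43, 117.66], [-154.24, 154.24]. Speed limits (degrees/s): [147.25, 147.25, 180, 180, 180, 180, 180].

## Interface

Orientations are given as [roll, pitch, yaw] about the fixed x, y, z axes, in that order (R = Rz(yaw) Ry(pitch) Rx(roll)).
In Python, from cell import env gives the robot as it stands.
- The arm moves only by the shell command python3 -m creep 'ROWS' [OPENING] [FORCE]. ROWS is JSON, a list of rows, each an object of numbers: "tx", "ty", "tz": the shift along the tool's x, y, z in m; "rx", "ry", "rz": the turn, a rotation vector about the tool's x, y, z in degrees. In form: [{"tx": .., "ty": .., "tz": .., "rx": .., "ry": .., "rz": ..}, ...]. A call has 1 to 20 rows; each row shifts and turns the commanded pose from where the row before left it, along the tool's axes as they then stand; what a row does not reach is not made up. A row lasts 1/8 s, in which the tool goes at most 62.5 mm and 10.7 degrees, less where a joint would pass 70% of its speed; a pose out of reach is approached as far as the arm can. A call is refused whole if a number of a shift passes 0.0625 or a number of a turn 10.7, either way. A call with a gripper value outside its range is refused whole. OPENING is the finger opening in m, from 0 to 0.087, set as the call begins (- or left out, the last holds). The fingers move at their own pace and stop on an object; FORCE is the grip in N (left out, the last holds). Time passes only in rows, so rows that do not move let the fingers close. It gives the time, the measured TCP pose, the force and the opening at its end, in the units of the state.
- env.get_obs(): the state, without advancing time (a new reading comes with each control period).
- env.read_camera(name): name is "scene" or "top" or "wrist"; returns a dict with "pixels" (420x560x3 uint8, red, green, blue), "intrinsics" (3x3 intrinsics, pixels), "R" (3x3) and "t" (3): a world point X has camera coordinates R X + t. Camera axes: x right, y down, z forward; pixel columns grow to the right and rows downward; lengths in m; the calibration is good to about 2 mm. A picture is of the moment at which its call begins. There is no depth.
- env.sign_off(): hands the job in, once; it reports no verdict.
The state is a dict: "time_s": time; "qpos": joint angles; "joint_velocities": joint speeds; "effort": joint torques, N m; "tool_pos": TCP position; "tool_rot": TCP orientation; "force": force on the tool from outside, world axes, zero at the start; "wrist_torque": the same for the moment, N m; "grip_width": finger opening in m.
Only numpy, scipy, OpenCV 4.12 (cv2) and the standard library are available. Lean on these libraries where they do the work, as an engineer would, in place of code of your own. Each camera call takes 0.05 s, during which the arm holds its last target.

## Working session

There is one attempt and no reset: what is moved stays moved. The work goes in short steps, Python scripts to look and compute and a shell command to move; the robot and the scene stay as the last step left them, time stands still between calls to the robot, and variables do not carry over. Pictures are saved under pics/ and viewed, and the job is handed in when it is done.

```bash
ls; mkdir -p pics
python3 - <<'E'
from cell import env
import cv2
print(env.get_obs())
for n in ["scene","top","wrist"]:
    c=env.read_camera(n); cv2.imwrite(f"pics/{n}0.png",c["pixels"][:,:,::-1]); print(n,c["intrinsics"],c["R"],c["t"])
E
```

```text
pics
{'time_s': 0.0, 'qpos': array([-75.45138259,  18.43946124,  -4.01500043,  83.17489381,
         1.29379829,  78.53956341,  -3.26072274]), 'joint_velocities': array([ 0.03194663, -0.01944281, -0.12760811,  0.14015316, -0.09106283,
       -0.05366915, -0.11628086]), 'effort': array([-3.86726852e-04, -4.91293430e+01, -4.03958643e-01, -3.12529457e+01,
       -6.37920317e-02,  4.42351517e-02,  1.97982804e-04]), 'tool_pos': array([0.15432072, 0.63090074, 0.2464569 ]), 'tool_rot': array([-1.79891254e+02,  4.68153754e-03,  1.66259670e+02]), 'force': array([ 0.16410034, -0.21339133, -0.00342913]), 'wrist_torque': array([-0.01292586,  0.02638037, -0.02172768]), 'grip_width': 0.08685182526052755}
scene [[394.26712334   0.         280.14727908]
 [  0.         394.26712334 206.39715578]
 [  0.           0.           1.        ]] [[-0.43890904  0.89852893  0.00214652]
 [ 0.66624303  0.32704421 -0.67019573]
 [-0.60289226 -0.29272486 -0.7421813 ]] [ 0.23971902 -0.32828582  1.30172761]
top [[542.28993254   0.         274.70660357]
 [  0.         542.28993254 213.87254886]
 [  0.           0.           1.        ]] [[-0.01052775 -0.99971566  0.02139551]
 [-0.9868162   0.00693135 -0.16169645]
 [ 0.16150217 -0.02281573 -0.98660858]] [-6.01028547e-04  5.54110964e-01  1.29719939e+00]
wrist [[304.1076099    0.         281.71581293]
 [  0.         304.1076099  205.67190073]
 [  0.           0.           1.        ]] [[ 0.23669265  0.97158394 -0.0011138 ]
 [ 0.93581414 -0.22767008  0.26910636]
 [ 0.26120584 -0.06473781 -0.96310982]] [-0.65017238 -0.03336746  0.39099666]
```

View pics/scene0.png

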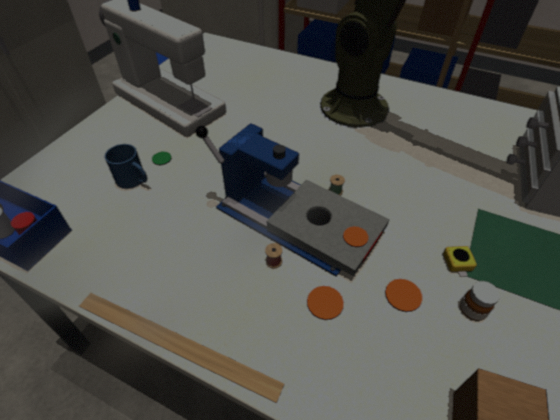

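View pics/top0.png

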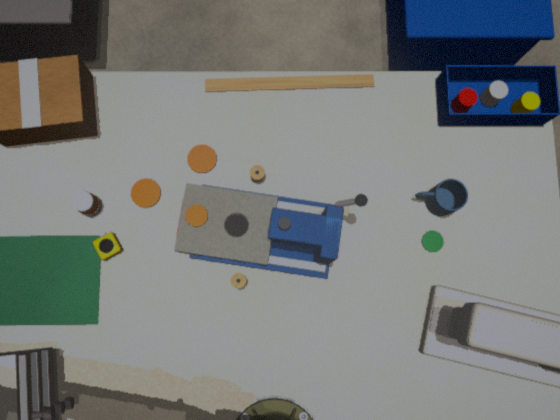

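View pics/wrist0.png

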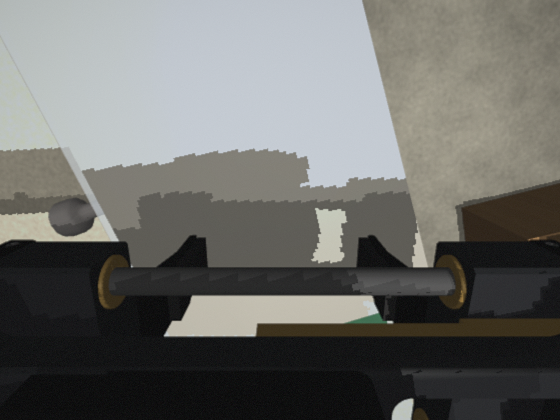

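Scene and top views show the press: in the top view the orange disc on the deck is near (196,216), the recess near (237,225) and the column end at the right. Two larger orange discs lie on the table at (202,158) and (146,193), and these are decoys. Next I measure.

```bash
cat > h.py <<'E'
from cell import env
import cv2, numpy as np
def ray(c,uv,z):
    K,R,t=map(np.array,(c["intrinsics"],c["R"],c["t"]))
    d=R.T@np.linalg.solve(K,[uv[0],uv[1],1.]); o=-R.T@t
    return o+d*(z-o[2])/d[2]
def proj(c,X):
    p=np.array(c["R"])@X+c["t"]; p=np.array(c["intrinsics"])@p; return p[:2]/p[2]
def blobs(c,mask,z,amin=60,show=True):
    n,l,s,ce=cv2.connectedComponentsWithStats(mask.astype(np.uint8))
    out=[]
    for i in range(1,n):
        if s[i,4]>=amin:
            cn,_=cv2.findContours((l==i).astype(np.uint8),cv2.RETR_EXTERNAL,cv2.CHAIN_APPROX_NONE)
            P=np.array([ray(c,q,z)[:2] for q in cn[0][:,0]],np.float32)
            (x,y),r=cv2.minEnclosingCircle(P)
            m=ray(c,ce[i],z)
            out.append((ce[i],s[i,4],m,r))
            if show: print(np.round(ce[i],1),s[i,4],"mean",np.round(m[:2],4),"circ",round(x,4),round(y,4),round(r,4))
    return out
def hsv(c): return cv2.cvtColor(c["pixels"],cv2.COLOR_RGB2HSV).astype(int)
def orange(c):
    h=hsv(c); return (h[...,0]>4)&(h[...,0]<18)&(h[...,1]>170)&(h[...,2]>90)
E
python3 - <<'E'
from h import *
for n in ["top","scene"]:
    c=env.read_camera(n); print(n)
    h=hsv(c)
    print("orange deck z"); blobs(c,orange(c),0.052)
    dark=(h[...,2]<60); 
    m=np.zeros_like(dark)
    if n=="top": m[208:245,218:258]=1
    else: m[198:235,298:340]=1
    print("recess"); 
    for z in (0.047,0.041): blobs(c,dark&m,z)
    im=c["pixels"]
    if n=="top": cr=im[170:290,160:380]
    else: cr=im[110:290,190:400]
    cv2.imwrite(f"pics/{n}c.png",cv2.resize(cr,None,fx=3.5 if n=="top" else 3.2,fy=3.5 if n=="top" else 3.2,interpolation=cv2.INTER_CUBIC)[:,:,::-1])
E
```

```text
top
orange deck z
[144.7 192.8] 530 mean [0.6078 0.3147] circ 0.6082 0.3128 0.034
recess
scene
orange deck z
[355.4 236.1] 357 mean [0.5516 0.1884] circ 0.5513 0.188 0.0267
[403.3 294.7] 837 mean [0.6492 0.3206] circ 0.6485 0.3202 0.0343
[324.7 302.3] 873 mean [0.7329 0.1875] circ 0.732 0.1872 0.0343
recess
[318.5 215.6] 392 mean [0.5277 0.0907] circ 0.5271 0.0905 0.03
[318.5 215.6] 392 mean [0.5228 0.0891] circ 0.5221 0.089 0.0302
```

View pics/topc.png

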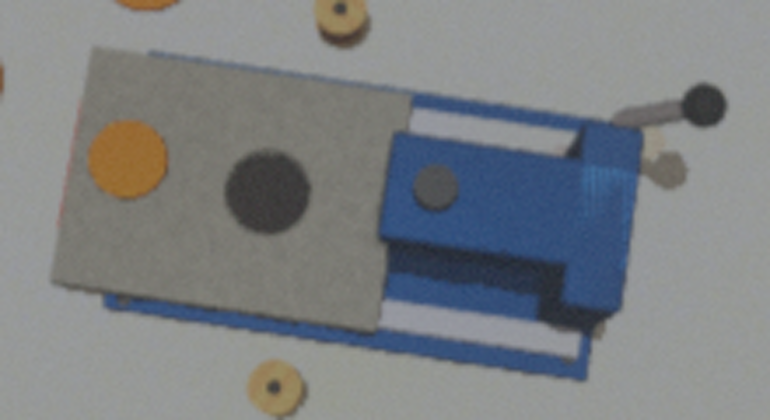

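View pics/scenec.png

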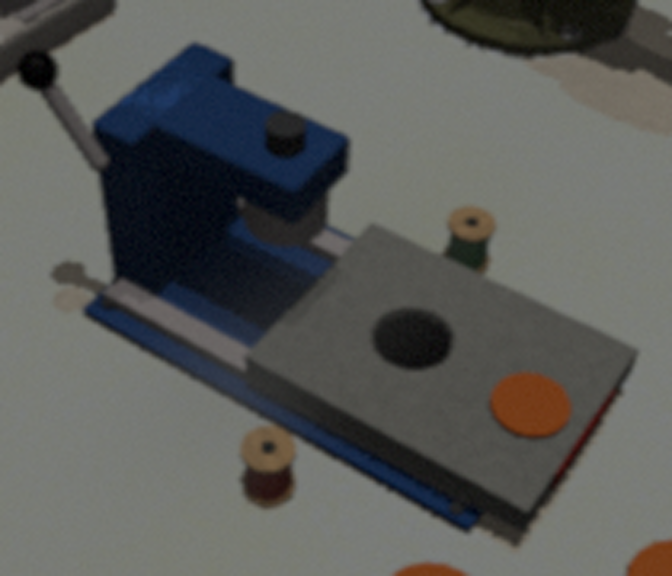

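The crops show the disc near the deck's red outer end. The recess is in the middle of the deck and the press arm is beyond it. I'll fix the thresholds and take the deck axes from its corners.

Run:
```python
from h import *
c=env.read_camera("top"); h=hsv(c)
print(h[216,196],h[225,237],h[240,220])
o=(h[...,0]>4)&(h[...,0]<22)&(h[...,1]>150)&(h[...,2]>90)
o[:, :120]=0;o[:150]=0;o[260:]=0
print("orange");blobs(c,o,0.052)
d=(h[...,2]<85); m=np.zeros_like(d); m[205:246,216:260]=1
print("recess z.047,.041");blobs(c,d&m,0.047);blobs(c,d&m,0.041)
C=[np.array(ray(c,(160+a/3.5-.36,170+b/3.5-.36),.047))[:2] for a,b in [(95,47),(412,95),(377,332),(53,284)]]
print("corners",np.round(C,4))
e=[C[1]-C[0],C[2]-C[3]]
for q in e: print(np.linalg.norm(q),np.degrees(np.arctan2(q[1],q[0])))
s=env.read_camera("scene")
S=[np.array(ray(s,(190+a/3.2-.34,110+b/3.2-.34),.047))[:2] for a,b in [(522,514),(248,352),(372,226),(636,352)]]
print("corners scene",np.round(S,4))
for q in [S[1]-S[0],S[2]-S[3]]: print(np.linalg.norm(q),np.degrees(np.arctan2(q[1],q[0])))
```

```text
[ 17 162 153] [158  17  60] [ 30  11 118]
orange
[201.7 159.7] 512 mean [0.6913 0.1754] circ 0.6946 0.1755 0.0343
[145.4 192.7] 616 mean [0.6081 0.313 ] circ 0.6084 0.3133 0.035
[196.1 215.1] 347 mean [0.5512 0.1876] circ 0.5514 0.1874 0.0262
recess z.047,.041
[236.  224.6] 429 mean [0.5278 0.09  ] circ 0.5286 0.09 0.0297
[236.  224.6] 429 mean [0.5286 0.0903] circ 0.5295 0.0903 0.0298
corners [[ 0.6329  0.2124]
 [ 0.5968 -0.0125]
 [ 0.4291  0.0138]
 [ 0.4644  0.2389]]
0.22773943009097544 -99.13415786147462
0.22785624062255955 -98.9287412535368
corners scene [[ 0.6357  0.2121]
 [ 0.5917 -0.0114]
 [ 0.4321  0.017 ]
 [ 0.4679  0.241 ]]
0.2277163238648023 -101.14310823540374
0.22685363168225864 -99.06270053601612
```

```bash
python3 -m creep '[{"tx":-0.0446,"ty":-0.027,"tz":0.0036},{"tx":-0.0446,"ty":-0.027,"tz":0.0036},{"tx":-0.0446,"ty":-0.027,"tz":0.0036},{"tx":-0.0446,"ty":-0.027,"tz":0.0036},{"tx":-0.0446,"ty":-0.027,"tz":0.0036},{"tx":-0.0446,"ty":-0.027,"tz":0.0036},{"tx":-0.0446,"ty":-0.027,"tz":0.0036},{"tx":-0.0446,"ty":-0.027,"tz":0.0036},{"tx":-0.0446,"ty":-0.027,"tz":0.0036},{"tx":-0.0446,"ty":-0.027,"tz":0.0036},{"tx":-0.0446,"ty":-0.027,"tz":0.0036}]' 0.04 10
python3 -m creep '[{"rz":10},{"rz":10},{"rz":10},{"rz":10},{"rz":10},{"rz":10},{"rz":10},{"rz":10},{"rz":9.7},{}]'
python3 - <<'E'
from h import *
c=env.read_camera("wrist"); cv2.imwrite("pics/w1.png",c["pixels"][:,:,::-1])
s=env.get_obs()
print(s)
E
```

```text
{'time_s': 0.4, 'qpos': array([-75.453343  ,  18.39930375,  -4.01600981,  83.1172988 ,
         1.29720694,  78.54109168,  -3.26063569]), 'joint_velocities': array([-0.06717741, -0.10670149, -0.05364082, -0.18041485,  0.08630813,
       -0.01050266, -0.01184974]), 'effort': array([ 5.52420133e-04, -4.90453506e+01, -4.02162233e-01, -3.12293637e+01,
       -6.37094979e-02,  3.62363853e-02,  8.56601173e-05]), 'tool_pos': array([0.1544015 , 0.63133589, 0.24741729]), 'tool_rot': array([-1.79987578e+02,  5.33522709e-03,  1.66262073e+02]), 'force': array([ 0.21998828,  0.83909363, -0.85252297]), 'wrist_torque': array([-0.01853072, -0.02287464,  0.03029178]), 'grip_width': 0.08699705271815777}$[0]: bad value
$[0]: bad value
```

View pics/w1.png

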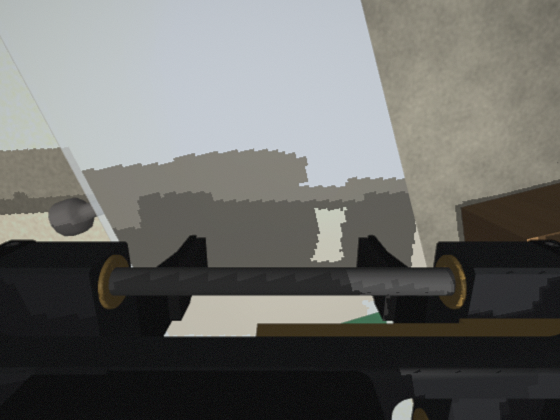

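The moves were refused and the view is unchanged. It looks as if each row needs all six keys.

```bash
python3 -m creep '[{"tx":-0.0446,"ty":-0.027,"tz":0.0036,"rx":0,"ry":0,"rz":0},{"tx":-0.0446,"ty":-0.027,"tz":0.0036,"rx":0,"ry":0,"rz":0},{"tx":-0.0446,"ty":-0.027,"tz":0.0036,"rx":0,"ry":0,"rz":0},{"tx":-0.0446,"ty":-0.027,"tz":0.0036,"rx":0,"ry":0,"rz":0},{"tx":-0.0446,"ty":-0.027,"tz":0.0036,"rx":0,"ry":0,"rz":0},{"tx":-0.0446,"ty":-0.027,"tz":0.0036,"rx":0,"ry":0,"rz":0},{"tx":-0.0446,"ty":-0.027,"tz":0.0036,"rx":0,"ry":0,"rz":0},{"tx":-0.0446,"ty":-0.027,"tz":0.0036,"rx":0,"ry":0,"rz":0},{"tx":-0.0446,"ty":-0.027,"tz":0.0036,"rx":0,"ry":0,"rz":0},{"tx":-0.0446,"ty":-0.027,"tz":0.0036,"rx":0,"ry":0,"rz":0},{"tx":-0.0446,"ty":-0.027,"tz":0.0036,"rx":0,"ry":0,"rz":0}]' 0.04 10
python3 -m creep '[{"tx":0,"ty":0,"tz":0,"rx":0,"ry":0,"rz":10},{"tx":0,"ty":0,"tz":0,"rx":0,"ry":0,"rz":10},{"tx":0,"ty":0,"tz":0,"rx":0,"ry":0,"rz":10},{"tx":0,"ty":0,"tz":0,"rx":0,"ry":0,"rz":10},{"tx":0,"ty":0,"tz":0,"rx":0,"ry":0,"rz":10},{"tx":0,"ty":0,"tz":0,"rx":0,"ry":0,"rz":10},{"tx":0,"ty":0,"tz":0,"rx":0,"ry":0,"rz":10},{"tx":0,"ty":0,"tz":0,"rx":0,"ry":0,"rz":10},{"tx":0,"ty":0,"tz":0,"rx":0,"ry":0,"rz":9.7},{"tx":0,"ty":0,"tz":0,"rx":0,"ry":0,"rz":0}]'
python3 - <<'E'
from h import *
c=env.read_camera("wrist"); cv2.imwrite("pics/w2.png",c["pixels"][:,:,::-1])
s=env.get_obs()
print(s["tool_pos"],s["tool_rot"],s["force"],s["grip_width"],s["time_s"])
E
```

```text
time_s: 1.78
tool_pos: [0.5615, 0.2253, 0.2082]
tool_rot: [180.0, 0.0, 166.3]
force: [-0.0, 1.0, -0.2]
grip_width: 0.0402
time_s: 3.02
tool_pos: [0.5604, 0.2265, 0.208]
tool_rot: [180.0, -0.0, 76.7]
force: [-0.8, 1.0, -0.1]
grip_width: 0.0398
[0.56037037 0.22654263 0.20803972] [ 1.79995108e+02 -7.71363712e-03  7.67619110e+01] [-0.13469889  0.80422065 -1.16191394] 0.040457714874736025 3.075
```

View pics/w2.png

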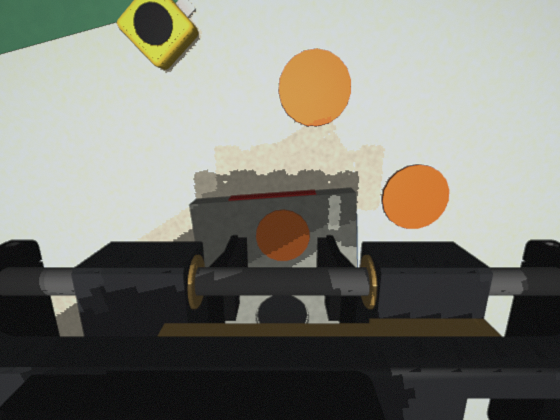

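The wrist view shows the disc at (283,235) ahead of the jaws, the red plate above it at (273,195) and the recess below at (283,310). Push direction is image-down. I'll refine with this view.

Run:
```python
from h import *
c=env.read_camera("wrist"); h=hsv(c)
o=(h[...,0]>2)&(h[...,0]<20)&(h[...,1]>150)&(h[...,2]>50)
o[:190]=0;o[:,:220]=0;o[275:]=0;o[:,340:]=0
blobs(c,o,0.052)
# recess visible upper edge
m=np.zeros_like(o); m[290:323,240:325]=1
blobs(c,(h[...,2]<70)&m,0.047)
die=np.array([.528,.090]); disc=np.array([.5514,.188])
print(proj(c,[*die,.047]),proj(c,[*disc,.052]))
s=env.get_obs();th=np.radians(s["tool_rot"][2]);X=np.array([np.cos(th),np.sin(th)]);Y=np.array([X[1],-X[0]])
for n,p in(("disc",disc),("die",die)): d=p-s["tool_pos"][:2]; print(n,d@X,d@Y)
```

```text
[282.3 235. ] 2106 mean [0.5521 0.1884] circ 0.552 0.1877 0.0279
[281.9 305.1] 1595 mean [0.5321 0.1049] circ 0.5357 0.1194 0.0468
[281.38269855 317.0023376 ] [281.75356987 235.50453821]
disc -0.039557213322471356 0.00010539886085233275
die -0.14031168982895303 -0.00020357347582343488
```

```bash
python3 -m creep '[{"tx":0,"ty":0,"tz":0.04,"rx":0,"ry":0,"rz":0},{"tx":0,"ty":0,"tz":0.04,"rx":0,"ry":0,"rz":0},{"tx":0,"ty":0,"tz":0.03,"rx":0,"ry":0,"rz":0},{"tx":0,"ty":0,"tz":0.015,"rx":0,"ry":0,"rz":0},{"tx":0,"ty":0,"tz":0.0085,"rx":0,"ry":0,"rz":0},{"tx":0,"ty":0,"tz":0,"rx":0,"ry":0,"rz":0},{"tx":0,"ty":0,"tz":0,"rx":0,"ry":0,"rz":0}]'
python3 - <<'E'
from h import *
for n in("wrist","scene"):
    c=env.read_camera(n); cv2.imwrite(f"pics/{n}3.png",c["pixels"][:,:,::-1])
s=env.get_obs();print(s["tool_pos"],s["tool_rot"],s["force"])
E
```

```text
time_s: 4.0
tool_pos: [0.5613, 0.2267, 0.0757]
tool_rot: [179.9, -0.1, 76.6]
force: [0.0, -0.9, 0.8]
grip_width: 0.04
[0.56111368 0.22670302 0.07555638] [ 1.79922701e+02 -7.93323452e-02  7.65692876e+01] [ 0.02457855 -0.45176572 -1.37347748]
```

View pics/wrist3.png

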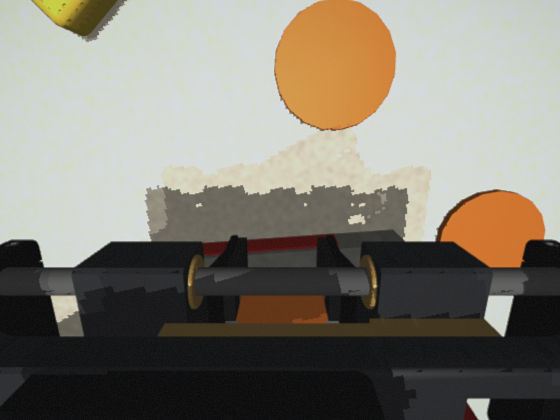

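View pics/scene3.png

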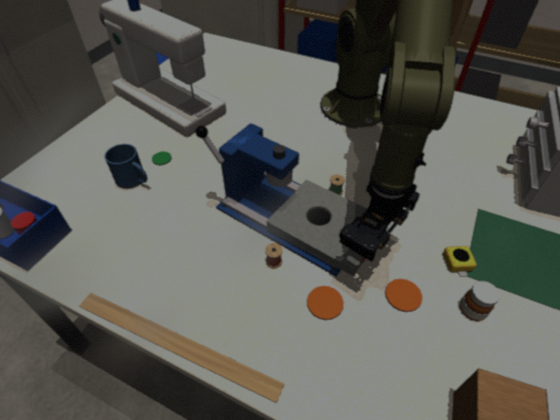

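Wrist view: disc visible between the fingers at (283,308). No contact yet. I'll lower 1 mm and start the push.

```bash
python3 -m creep '[{"tx":0,"ty":0,"tz":0.0012,"rx":0,"ry":0,"rz":0},{"tx":-0.005,"ty":0,"tz":0,"rx":0,"ry":0,"rz":0},{"tx":-0.005,"ty":0,"tz":0,"rx":0,"ry":0,"rz":0},{"tx":-0.005,"ty":0,"tz":0,"rx":0,"ry":0,"rz":0},{"tx":-0.005,"ty":0,"tz":0,"rx":0,"ry":0,"rz":0},{"tx":-0.005,"ty":0,"tz":0,"rx":0,"ry":0,"rz":0},{"tx":-0.005,"ty":0,"tz":0,"rx":0,"ry":0,"rz":0},{"tx":-0.005,"ty":0,"tz":0,"rx":0,"ry":0,"rz":0},{"tx":-0.005,"ty":0,"tz":0,"rx":0,"ry":0,"rz":0},{"tx":-0.005,"ty":0,"tz":0,"rx":0,"ry":0,"rz":0},{"tx":-0.005,"ty":0,"tz":0,"rx":0,"ry":0,"rz":0},{"tx":0,"ty":0,"tz":0,"rx":0,"ry":0,"rz":0}]'
cat > look.py <<'E'
from h import *
import sys
k=sys.argv[1]
s=env.get_obs();th=np.radians(s["tool_rot"][2]);X=np.array([np.cos(th),np.sin(th)]);Y=np.array([X[1],-X[0]])
print(s["time_s"],s["tool_pos"],s["tool_rot"],s["force"],"die rel tool xy",(np.array([.528,.09])-s["tool_pos"][:2])@np.array([X,Y]).T)
ims=[]
for n in("wrist","top","scene"):
    c=env.read_camera(n); h=hsv(c)
    o=(h[...,0]>2)&(h[...,0]<22)&(h[...,1]>140)&(h[...,2]>50)
    print(n)
    for b in blobs(c,o,0.052,25,False):
        d=b[2][:2]-s["tool_pos"][:2]
        if np.linalg.norm(b[2][:2]-[.54,.14])<.09: print(np.round(b[0],1),b[1],"w",np.round(b[2][:2],4),"rel",np.round([d@X,d@Y],4))
    im=c["pixels"]
    if n=="top": im=cv2.resize(im[160:300,150:337],(560,420),interpolation=cv2.INTER_CUBIC)
    if n=="scene": im=cv2.resize(im[130:290,210:423],(560,420),interpolation=cv2.INTER_CUBIC)
    ims.append(cv2.resize(im,(400,300)))
ims.append(np.zeros_like(ims[0]))
cv2.imwrite(f"pics/l{k}.png",np.vstack([np.hstack(ims[:2]),np.hstack(ims[2:])])[:,:,::-1])
E
python3 look.py 4
```

```text
time_s: 5.6
tool_pos: [0.5488, 0.1771, 0.0733]
tool_rot: [180.0, 0.0, 76.5]
force: [0.1, -0.3, -0.3]
grip_width: 0.0402
5.6 [0.54879212 0.17713586 0.07330219] [1.79998116e+02 6.91913001e-03 7.65178823e+01] [ 0.0765889  -0.33069462 -0.33218748] die rel tool xy [-8.95821472e-02  9.58708292e-05]
wrist
[281.4 262. ] 473 w [0.5476 0.1735] rel [-0.0038 -0.0003]
[190.6 271. ] 45 w [0.4951 0.1802] rel [-0.0095 -0.0529]
[372.  269.7] 42 w [0.5974 0.1566] rel [-0.0087  0.0521]
[372.9 299.2] 52 w [0.5949 0.1373] rel [-0.028   0.0541]
[281.7 309.4] 2399 w [0.5405 0.1431] rel [-0.035  -0.0001]
top
[215.2 219.4] 230 w [0.5401 0.1409] rel [-0.0373  0.0001]
scene
```

View pics/l4.png

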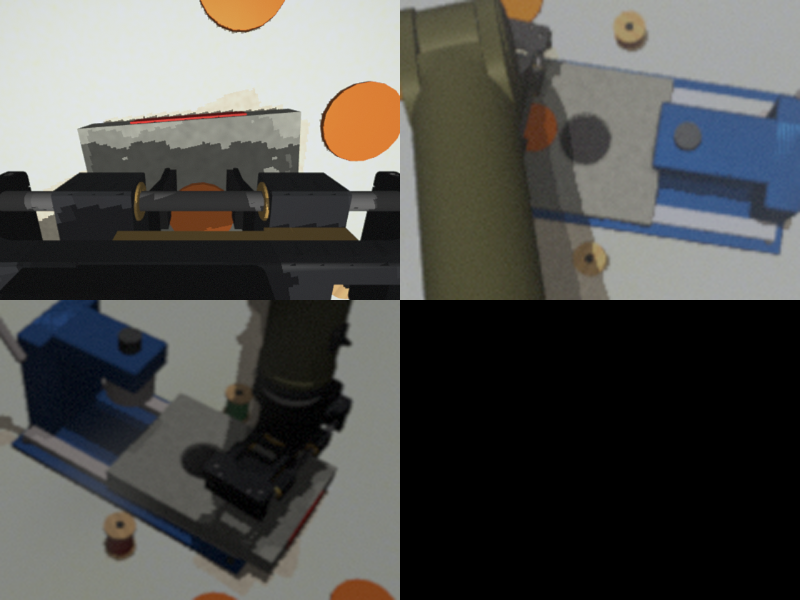

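The disc moves with the notch. In the top crop it sits between the hand and the recess, and the wrist view shows it centred between the fingers at (282,290). Next I find its centre from its leading edge.

```bash
cat > edge.py <<'E'
from h import *
s=env.get_obs();th=np.radians(s["tool_rot"][2]);X=np.array([np.cos(th),np.sin(th)]);Y=np.array([X[1],-X[0]])
die=np.array([.528,.09])
for n in("top","wrist"):
    c=env.read_camera(n);h=hsv(c)
    o=((h[...,0]>2)&(h[...,0]<22)&(h[...,1]>140)&(h[...,2]>50)).astype(np.uint8)
    cn,_=cv2.findContours(o,cv2.RETR_EXTERNAL,cv2.CHAIN_APPROX_NONE)
    for q in cn:
        if len(q)<25: continue
        P=np.array([ray(c,u,.052)[:2] for u in q[:,0]])-die
        if np.linalg.norm(P.mean(0))>.09: continue
        a=P@X;b=P@Y
        print(n,"rel die: x min/max",a.min().round(4),a.max().round(4),"y min/max",b.min().round(4),b.max().round(4))
print("tcp rel die",(s["tool_pos"][:2]-die)@np.array([X,Y]).T,s["tool_pos"][2],s["force"],s["time_s"])
E
python3 edge.py
```

```text
top rel die: x min/max 0.0345 0.0685 y min/max -0.0263 0.0251
wrist rel die: x min/max 0.0453 0.0653 y min/max -0.0267 0.0264
wrist rel die: x min/max 0.0571 0.0666 y min/max 0.0526 0.0557
wrist rel die: x min/max 0.0841 0.0898 y min/max -0.0163 0.016
tcp rel die [ 0.09037903 -0.00015838] 0.0732910782306356 [-0.07703734 -0.50290827 -0.31879082] 5.75
```

```bash
python3 -m creep '[{"tx":-0.005,"ty":0,"tz":-0.0006,"rx":0,"ry":0,"rz":0},{"tx":-0.005,"ty":0,"tz":0,"rx":0,"ry":0,"rz":0},{"tx":-0.005,"ty":0,"tz":0,"rx":0,"ry":0,"rz":0},{"tx":-0.005,"ty":0,"tz":0,"rx":0,"ry":0,"rz":0},{"tx":-0.005,"ty":0,"tz":0,"rx":0,"ry":0,"rz":0},{"tx":-0.005,"ty":0,"tz":0,"rx":0,"ry":0,"rz":0},{"tx":-0.005,"ty":0,"tz":0,"rx":0,"ry":0,"rz":0},{"tx":-0.005,"ty":0,"tz":0,"rx":0,"ry":0,"rz":0},{"tx":-0.005,"ty":0,"tz":0,"rx":0,"ry":0,"rz":0},{"tx":-0.003,"ty":0,"tz":0,"rx":0,"ry":0,"rz":0},{"tx":-0.003,"ty":0,"tz":0,"rx":0,"ry":0,"rz":0},{"tx":0,"ty":0,"tz":0,"rx":0,"ry":0,"rz":0}]'
python3 edge.py; python3 look.py 5
```

```text
time_s: 7.35
tool_pos: [0.537, 0.1279, 0.0739]
tool_rot: [180.0, -0.0, 76.5]
force: [-1.0, 0.6, 0.8]
grip_width: 0.0402
top rel die: x min/max -0.0162 0.0129 y min/max -0.0252 0.0235
wrist rel die: x min/max -0.0065 0.0129 y min/max -0.0267 0.0265
wrist rel die: x min/max 0.0075 0.0143 y min/max 0.053 0.0555
wrist rel die: x min/max 0.0255 0.0326 y min/max 0.0508 0.054
wrist rel die: x min/max 0.0242 0.0332 y min/max -0.0545 -0.0515
wrist rel die: x min/max 0.0325 0.0363 y min/max -0.0157 0.0149
tcp rel die [ 0.03899024 -0.0001217 ] 0.0738953788381097 [-0.95096504  0.6388059   0.769087  ] 7.35
7.45 [0.53695902 0.12821868 0.07385778] [ 1.79999838e+02 -1.64314158e-03  7.65660177e+01] [-0.81018958 -0.75121504 -0.29882632] die rel tool xy [-0.03925435  0.00016526]
wrist
[281.8 263.6] 266 w [0.5357 0.1233] rel [-0.0051 -0.0001]
[190.9 271.9] 47 w [0.483  0.1304] rel [-0.0104 -0.053 ]
[372.4 270.1] 35 w [0.5859 0.1071] rel [-0.0092  0.0525]
[373.  299.4] 48 w [0.5833 0.0878] rel [-0.0285  0.0545]
[281.7 309.2] 2344 w [0.5287 0.094 ] rel [-0.0352 -0.0001]
top
[236.8 223.9] 174 w [0.5287 0.0879] rel [-0.0412  0.0013]
scene
```

View pics/l5.png

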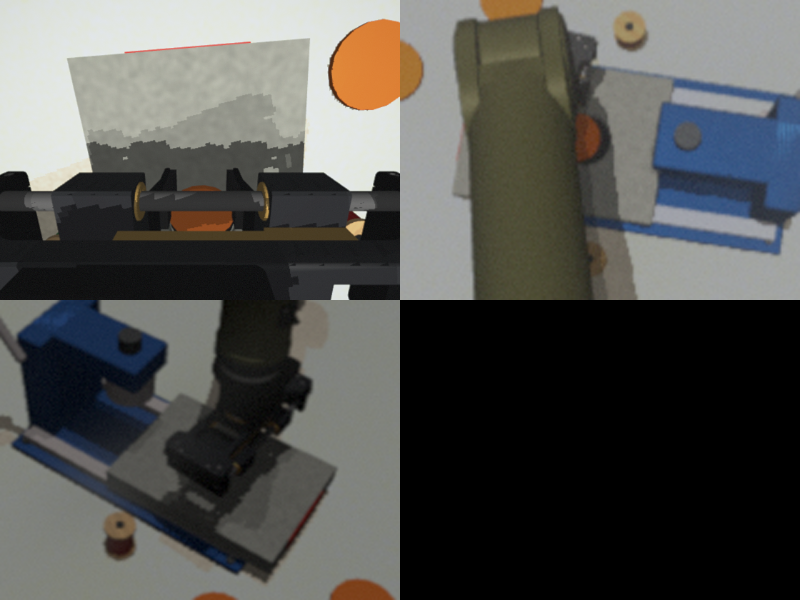

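The top crop shows the disc partly over the recess, about 10 mm short, still centred. I'll finish slowly.

```bash
python3 -m creep '[{"tx":-0.002,"ty":0,"tz":0,"rx":0,"ry":0,"rz":0},{"tx":-0.002,"ty":0,"tz":0,"rx":0,"ry":0,"rz":0},{"tx":-0.002,"ty":0,"tz":0,"rx":0,"ry":0,"rz":0},{"tx":-0.001,"ty":0,"tz":0,"rx":0,"ry":0,"rz":0},{"tx":-0.001,"ty":0,"tz":0,"rx":0,"ry":0,"rz":0},{"tx":-0.0005,"ty":0,"tz":0,"rx":0,"ry":0,"rz":0},{"tx":-0.0005,"ty":0,"tz":0,"rx":0,"ry":0,"rz":0},{"tx":0,"ty":0,"tz":0,"rx":0,"ry":0,"rz":0},{"tx":0,"ty":0,"tz":0,"rx":0,"ry":0,"rz":0}]'
python3 edge.py; python3 look.py 6
```

```text
time_s: 8.72
tool_pos: [0.5349, 0.1195, 0.0739]
tool_rot: [180.0, -0.0, 76.6]
force: [-0.4, 0.0, -0.4]
grip_width: 0.0401
top rel die: x min/max -0.0256 0.0016 y min/max -0.0224 0.0244
wrist rel die: x min/max -0.0154 0.0047 y min/max -0.0266 0.0258
wrist rel die: x min/max -0.0001 0.006 y min/max 0.0524 0.0559
wrist rel die: x min/max 0.0159 0.0255 y min/max -0.0544 -0.0515
wrist rel die: x min/max 0.0236 0.0312 y min/max -0.0192 0.019
tcp rel die [ 0.03025756 -0.00016489] 0.07388166529260703 [-0.36036714  0.01394038 -0.36869032] 8.725
8.825 [0.53489328 0.11944114 0.0738755 ] [ 1.79995758e+02 -4.34598559e-03  7.65661568e+01] [-0.44586576  0.03881406 -0.6146106 ] die rel tool xy [-0.03023706  0.00013517]
wrist
[282.  261.3] 607 w [0.5341 0.1159] rel [-0.0036  0.    ]
[371.7 266.4] 27 w [0.5838 0.1007] rel [-0.0069  0.0519]
[190.9 270.7] 40 w [0.4812 0.1224] rel [-0.0096 -0.0529]
[373.3 297.6] 40 w [0.5816 0.0802] rel [-0.0273  0.0545]
[281.4 308.9] 2244 w [0.5265 0.0854] rel [-0.035  -0.0003]
top
[240.9 224.9] 140 w [0.526  0.0779] rel [-0.0425  0.0011]
scene
```

View pics/l6.png

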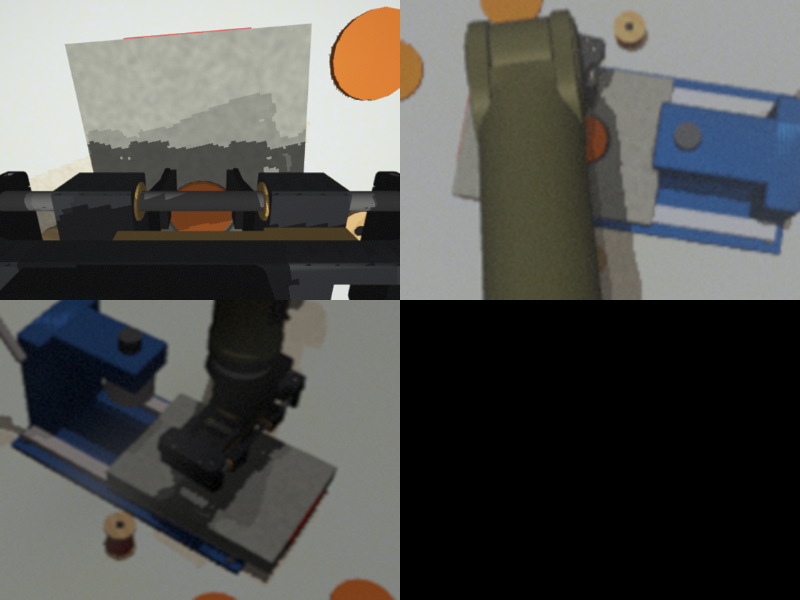

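The wrist view still shows the disc at (202,208) of the panel, about 1.5 mm short, and the drop is not certain. I'll nudge a little more.

```bash
python3 -m creep '[{"tx":-0.0005,"ty":0,"tz":0,"rx":0,"ry":0,"rz":0},{"tx":-0.0005,"ty":0,"tz":0,"rx":0,"ry":0,"rz":0},{"tx":-0.0005,"ty":0,"tz":0,"rx":0,"ry":0,"rz":0},{"tx":0,"ty":0,"tz":0,"rx":0,"ry":0,"rz":0},{"tx":0,"ty":0,"tz":0,"rx":0,"ry":0,"rz":0}]'
python3 edge.py
python3 - <<'E'
from h import *
c=env.read_camera("wrist"); cv2.imwrite("pics/w7.png",cv2.resize(c["pixels"][230:340,200:370],None,fx=4,fy=4,interpolation=cv2.INTER_CUBIC)[:,:,::-1])
E
```

```text
time_s: 9.6
tool_pos: [0.5345, 0.118, 0.0739]
tool_rot: [180.0, -0.0, 76.6]
force: [0.4, 0.8, -0.7]
grip_width: 0.04
top rel die: x min/max -0.0256 0.0004 y min/max -0.0224 0.0244
wrist rel die: x min/max -0.0169 0.0032 y min/max -0.0259 0.0251
wrist rel die: x min/max 0.0157 0.0259 y min/max -0.0538 -0.0507
wrist rel die: x min/max 0.0221 0.0315 y min/max -0.0198 0.0195
tcp rel die [ 0.02872295 -0.00016213] 0.0738817590245919 [ 0.43864842  0.75571234 -0.725187  ] 9.6
```

View pics/w7.png

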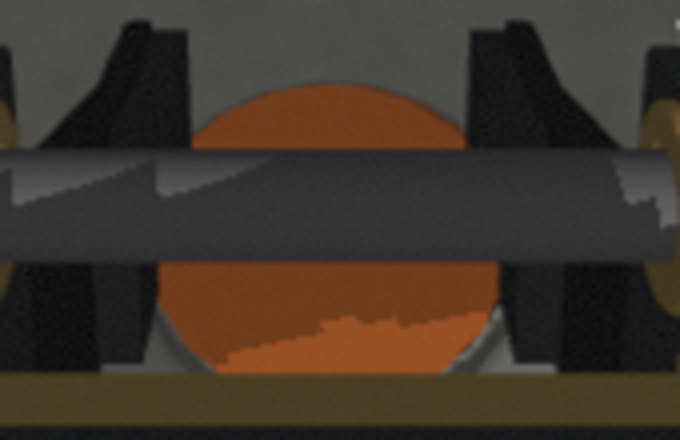

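The disc stayed put while the fingers advanced 1.5 mm. In the wrist crop a dark gap ring shows around it, with the recess wall at (190,345) and (480,340), so it looks seated. Now I lift straight up and back off to check.

```bash
python3 -m creep '[{"tx":0,"ty":0,"tz":-0.01,"rx":0,"ry":0,"rz":0},{"tx":0,"ty":0,"tz":-0.03,"rx":0,"ry":0,"rz":0},{"tx":0,"ty":0,"tz":-0.03,"rx":0,"ry":0,"rz":0},{"tx":0,"ty":0,"tz":-0.03,"rx":0,"ry":0,"rz":-4.2},{"tx":0.036,"ty":-0.0005,"tz":0,"rx":0,"ry":0,"rz":0},{"tx":0.036,"ty":-0.0005,"tz":0,"rx":0,"ry":0,"rz":0},{"tx":0.036,"ty":-0.0005,"tz":0,"rx":0,"ry":0,"rz":0},{"tx":0.034,"ty":-0.0005,"tz":0,"rx":0,"ry":0,"rz":0},{"tx":0,"ty":0,"tz":0,"rx":0,"ry":0,"rz":0},{"tx":0,"ty":0,"tz":0,"rx":0,"ry":0,"rz":0}]'
python3 edge.py; python3 look.py 8
python3 - <<'E'
from h import *
c=env.read_camera("wrist"); cv2.imwrite("pics/w8.png",c["pixels"][:,:,::-1])
h=hsv(c); r=((h[...,0]<5)|(h[...,0]>172))&(h[...,1]>140)&(h[...,2]>60)
for b in blobs(c,r,.0435): pass
E
```

```text
time_s: 11.0
tool_pos: [0.5556, 0.2575, 0.1742]
tool_rot: [180.0, 0.0, 80.7]
force: [-0.6, -0.6, 0.0]
grip_width: 0.0399
top rel die: x min/max -0.0255 0.0273 y min/max -0.0274 0.0241
tcp rel die [0.16973381 0.00022146] 0.17423904329779177 [-0.58514709 -0.55534977  0.00958441] 11.0
11.1 [0.55569464 0.25677158 0.17425495] [1.79973366e+02 1.62545911e-02 8.06412418e+01] [ 0.2604253  -0.53979614  0.87712404] die rel tool xy [-0.16905535 -0.00020632]
wrist
top
[235.5 224.7] 376 w [0.5266 0.0911] rel [-0.1682 -0.0017]
scene
[319.1 215.8] 331 w [0.532  0.0934] rel [-0.165   0.0032]
[282.  232.1] 628 mean [0.5517 0.2312] circ 0.5511 0.2304 0.0439
```

View pics/l8.png

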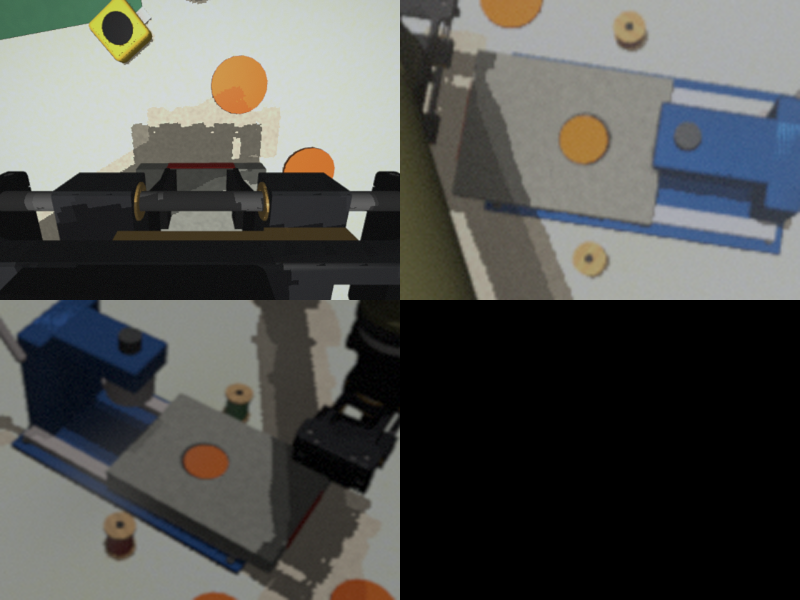

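View pics/w8.png

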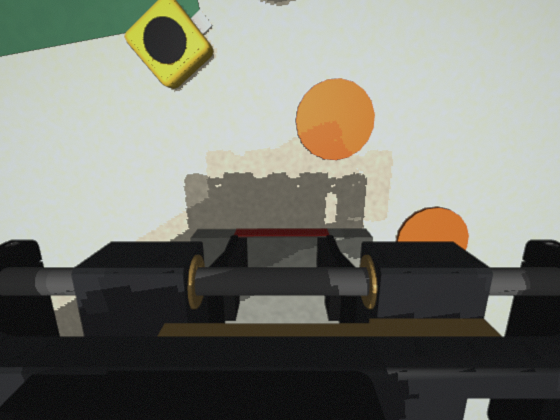

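The disc is seated: the recess is filled in the top crop at (583,138) and the scene crop at (205,462), with a dark lower rim. The red plate at (282,232) is level in the wrist view, so the yaw is aligned. I'll descend behind the red end.

```bash
python3 -m creep '[{"tx":0,"ty":0,"tz":0.04,"rx":0,"ry":0,"rz":0},{"tx":0,"ty":0,"tz":0.04,"rx":0,"ry":0,"rz":0},{"tx":0,"ty":0,"tz":0.025,"rx":0,"ry":0,"rz":0},{"tx":0,"ty":0,"tz":0.014,"rx":0,"ry":0,"rz":0},{"tx":0,"ty":0,"tz":0,"rx":0,"ry":0,"rz":0},{"tx":-0.004,"ty":0,"tz":0,"rx":0,"ry":0,"rz":0},{"tx":-0.004,"ty":0,"tz":0,"rx":0,"ry":0,"rz":0},{"tx":-0.004,"ty":0,"tz":0,"rx":0,"ry":0,"rz":0},{"tx":-0.004,"ty":0,"tz":0,"rx":0,"ry":0,"rz":0},{"tx":-0.004,"ty":0,"tz":0,"rx":0,"ry":0,"rz":0},{"tx":-0.004,"ty":0,"tz":0,"rx":0,"ry":0,"rz":0},{"tx":-0.004,"ty":0,"tz":0,"rx":0,"ry":0,"rz":0},{"tx":-0.004,"ty":0,"tz":0,"rx":0,"ry":0,"rz":0}]'
python3 look.py 9
```

```text
time_s: 12.92
tool_pos: [0.5503, 0.2275, 0.055]
tool_rot: [180.0, -0.1, 80.8]
force: [1.3, 4.9, -0.9]
grip_width: 0.0403
12.925 [0.5503272  0.2275159  0.05499796] [ 1.79968746e+02 -6.22553409e-02  8.08086048e+01] [ 1.32927115  4.88745271 -0.9138027 ] die rel tool xy [-1.39316619e-01 -7.47087172e-05]
wrist
[372.6 300.1] 55 w [0.5949 0.2033] rel [-0.0168  0.0479]
top
[240.1 225.4] 375 w [0.525  0.0798] rel [-0.1499 -0.0014]
scene
[314.9 213.7] 325 w [0.5302 0.0822] rel [-0.1467  0.0034]
```

View pics/l9.png

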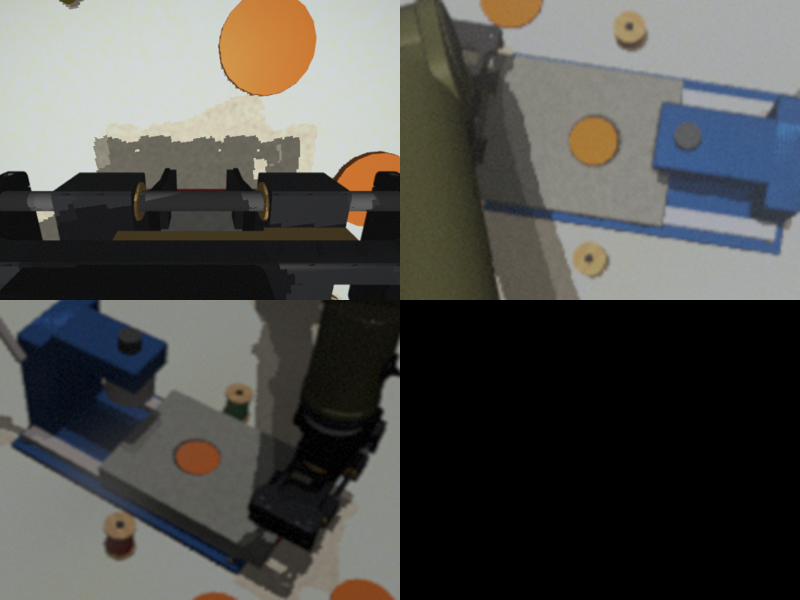

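The slide has moved about 11 mm with 5 N on it, with the disc still in the recess (top crop (594,140)). I continue.

```bash
python3 -m creep '[{"tx":-0.005,"ty":0,"tz":0,"rx":0,"ry":0,"rz":0},{"tx":-0.005,"ty":0,"tz":0,"rx":0,"ry":0,"rz":0},{"tx":-0.005,"ty":0,"tz":0,"rx":0,"ry":0,"rz":0},{"tx":-0.005,"ty":0,"tz":0,"rx":0,"ry":0,"rz":0},{"tx":-0.005,"ty":0,"tz":0,"rx":0,"ry":0,"rz":0},{"tx":-0.005,"ty":0,"tz":0,"rx":0,"ry":0,"rz":0},{"tx":-0.005,"ty":0,"tz":0,"rx":0,"ry":0,"rz":0},{"tx":-0.005,"ty":0,"tz":0,"rx":0,"ry":0,"rz":0},{"tx":-0.005,"ty":0,"tz":0,"rx":0,"ry":0,"rz":0},{"tx":-0.005,"ty":0,"tz":0,"rx":0,"ry":0,"rz":0}]'
python3 look.py 10
```

```text
time_s: 14.32
tool_pos: [0.5423, 0.1772, 0.055]
tool_rot: [180.0, -0.0, 80.8]
force: [1.8, 4.2, 0.7]
grip_width: 0.0408
14.325 [0.54228334 0.17718977 0.05498005] [ 1.79980395e+02 -1.08900150e-02  8.07610825e+01] [1.78503621 4.17072907 0.73173385] die rel tool xy [-8.83519101e-02 -9.95822924e-05]
wrist
[371.9 268.1] 38 w [0.588  0.1715] rel [0.0018 0.046 ]
[372.6 300.4] 54 w [0.5868 0.1527] rel [-0.0171  0.0479]
top
scene
```

View pics/l10.png

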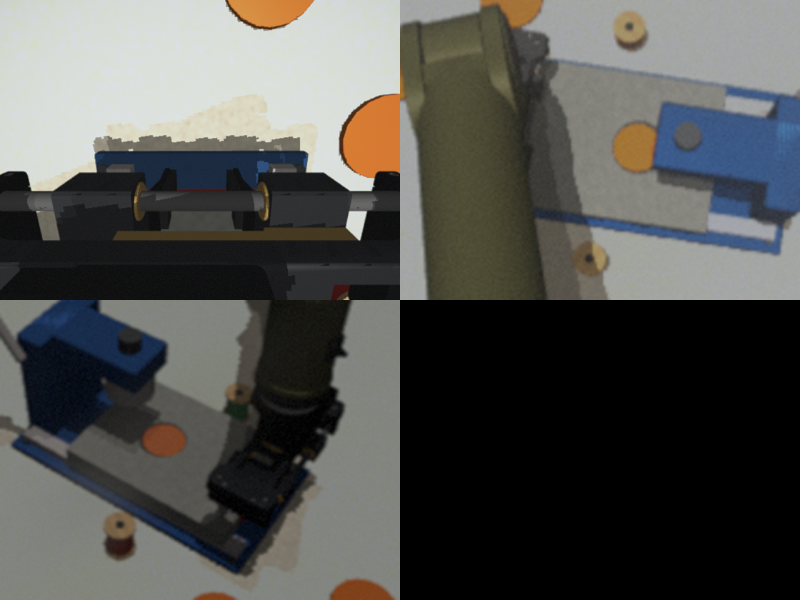

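The disc is still seated and moving under the press arm (scene crop (164,440)), with about 58 mm left.

```bash
python3 -m creep '[{"tx":-0.005,"ty":0,"tz":0,"rx":0,"ry":0,"rz":0},{"tx":-0.005,"ty":0,"tz":0,"rx":0,"ry":0,"rz":0},{"tx":-0.005,"ty":0,"tz":0,"rx":0,"ry":0,"rz":0},{"tx":-0.005,"ty":0,"tz":0,"rx":0,"ry":0,"rz":0},{"tx":-0.005,"ty":0,"tz":0,"rx":0,"ry":0,"rz":0},{"tx":-0.005,"ty":0,"tz":0,"rx":0,"ry":0,"rz":0},{"tx":-0.005,"ty":0,"tz":0,"rx":0,"ry":0,"rz":0},{"tx":-0.005,"ty":0,"tz":0,"rx":0,"ry":0,"rz":0},{"tx":-0.005,"ty":0,"tz":0,"rx":0,"ry":0,"rz":0},{"tx":-0.004,"ty":0,"tz":0,"rx":0,"ry":0,"rz":0},{"tx":-0.003,"ty":0,"tz":0,"rx":0,"ry":0,"rz":0}]'
python3 edge.py|tail -1
python3 -m creep '[{"tx":-0.002,"ty":0,"tz":0,"rx":0,"ry":0,"rz":0},{"tx":-0.001,"ty":0,"tz":0,"rx":0,"ry":0,"rz":0},{"tx":-0.001,"ty":0,"tz":0,"rx":0,"ry":0,"rz":0}]'
python3 edge.py|tail -1
```

```text
time_s: 15.85
tool_pos: [0.5339, 0.1259, 0.0549]
tool_rot: [180.0, -0.0, 80.7]
force: [4.3, 7.0, -1.8]
grip_width: 0.0401
tcp rel die [3.63658410e-02 3.70748179e-05] 0.054858142689407585 [ 4.34857121  6.98622465 -1.84861844] 15.85
time_s: 16.32
tool_pos: [0.5338, 0.1258, 0.055]
tool_rot: [179.9, -0.3, 80.9]
force: [6.4, 11.2, -5.9]
grip_width: 0.0403
tcp rel die [3.62549882e-02 2.01068606e-05] 0.05501975279799665 [ 6.363989   11.19674707 -5.86380524] 16.325
```

The motion stalled 6 mm earlier than expected, with a sideways force, so I look before pushing more.

```bash
python3 look.py 11
python3 - <<'E'
from h import *
s=env.get_obs();print(s["wrist_torque"],s["qpos"])
c=env.read_camera("scene"); cv2.imwrite("pics/s11.png",cv2.resize(c["pixels"][90:250,200:413],(800,600),interpolation=cv2.INTER_CUBIC)[:,:,::-1])
E
```

```text
16.425 [0.53373881 0.12580985 0.0549899 ] [179.92314751  -0.26783774  80.86410975] [ 5.96658862 10.73985021 -4.45823189] die rel tool xy [-3.62667746e-02  1.97490860e-05]
wrist
[190.3 272.3] 42 w [0.4873 0.1327] rel [-0.0006 -0.047 ]
[373.5 297.7] 30 w [0.5789 0.103 ] rel [-0.0154  0.0483]
top
scene
[ 2.18097891 -1.0217406   0.08883658] [-39.79893177  17.37798641  27.28210817 110.44994332  -9.97322126
  54.2433251  -16.88581361]
```

View pics/l11.png

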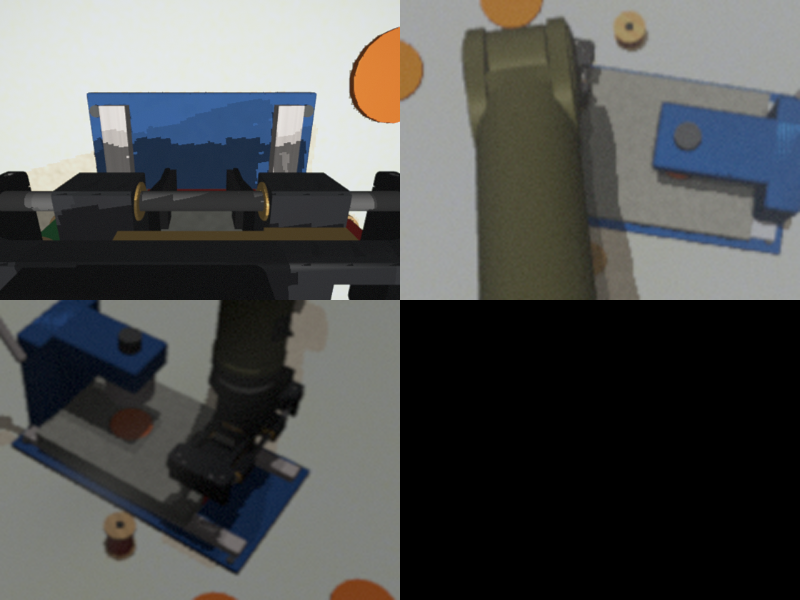

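View pics/s11.png

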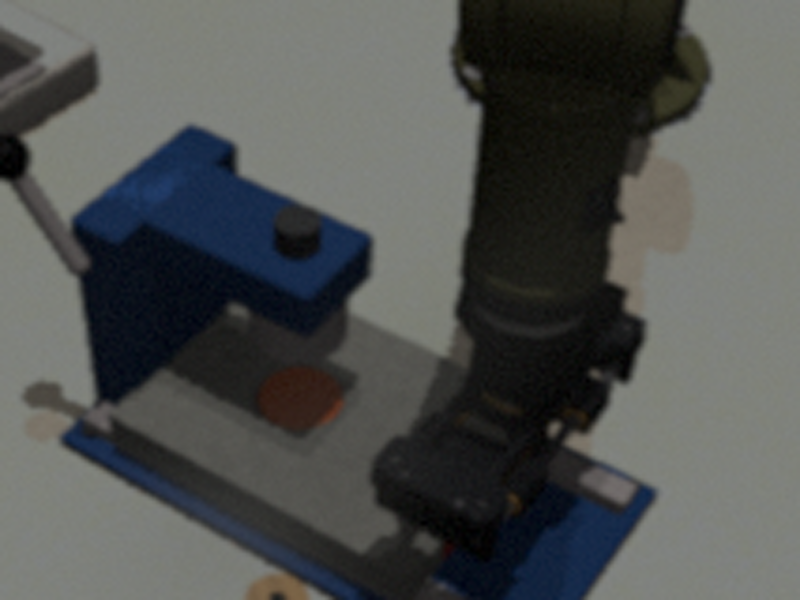

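Run:
```python
from h import *
die=np.array([.528,.09]);a=np.radians(-99.2);X=np.array([np.cos(a),np.sin(a)]);Y=np.array([-X[1],X[0]])
c=env.read_camera("scene");h=hsv(c)
def rel(c,p,z): d=ray(c,p,z)[:2]-die; return np.round([d@X,d@Y],4)
# reference: earlier seated centroid at joint 0
print("ref",rel(c,(319.1,215.8),.046))
o=((h[...,0]>0)&(h[...,0]<16)&(h[...,1]>110)&(h[...,2]>30)).astype(np.uint8)
o[:180]=0;o[215:]=0;o[:,:262]=0;o[:,300:]=0
for b in blobs(c,o,.046,30): print(rel(c,b[0],.046))
# deck leading edge profile at top view: value along the lines y=+-0.05 , z=.047
t=env.read_camera("top");g=cv2.cvtColor(t["pixels"],cv2.COLOR_RGB2GRAY)
for y in(-.065,-.055,.05,.06,.07):
    row=[]
    for x in np.arange(.18,.236,.002):
        P=die+X*x+Y*y;u=proj(t,[*P,.047]);row.append(int(cv2.getRectSubPix(t["pixels"],(1,1),(float(u[0]),float(u[1])))[0,0,2])-int(cv2.getRectSubPix(t["pixels"],(1,1),(float(u[0]),float(u[1])))[0,0,0]))
    print(y,row)
cv2.imwrite("pics/t12.png",cv2.resize(t["pixels"][170:290,210:370],(800,600),interpolation=cv2.INTER_CUBIC)[:,:,::-1])
```

```text
ref [-0.0018 -0.0014]
[279.3 195.6] 275 mean [ 0.5092 -0.0204] circ 0.5096 -0.0204 0.0278
[ 0.112  -0.0009]
-0.065 [-6, -7, -8, -7, -6, -8, -8, -8, -7, -7, -7, -5, -1, 4, 7, 5, 4, 4, 2, 0, 1, 2, 2, 4, 6, 10, 18, 26]
-0.055 [-5, -5, -6, -6, -5, -5, -8, -8, -6, -6, -3, 4, 11, 11, 13, 13, 11, 10, 12, 14, 13, 11, 12, 10, 11, 13, 14, 15]
0.05 [71, 70, 70, 68, 69, 69, 68, 70, 70, 69, 67, 67, 68, 68, 70, 71, 71, 70, 70, 78, 88, 86, 88, 86, 85, 86, 80, 88]
0.06 [-3, -4, -4, -1, -1, -2, -3, -4, -3, -3, -3, 2, 10, 15, 16, 16, 21, 34, 53, 64, 68, 69, 69, 68, 67, 68, 67, 66]
0.07 [-6, -5, -6, -7, -6, -6, -5, -6, -6, -6, -6, -5, 0, 3, 6, 9, 15, 37, 51, 63, 68, 67, 69, 69, 69, 68, 65, 67]
```

View pics/t12.png

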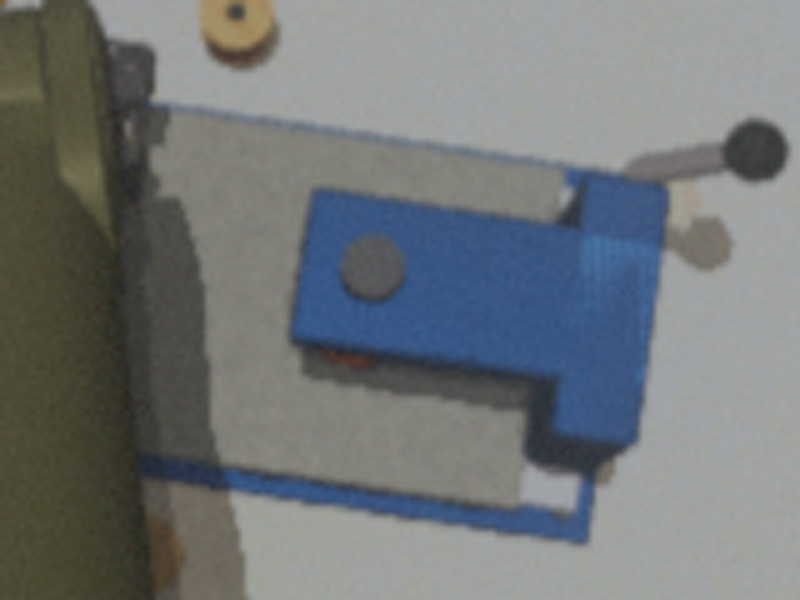

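The fingertips carry the load: the wrist torque matches a force at the tips, with no moment about z. The visible travel is about 114 mm. The slide may have started a few mm in, so I check where the press itself is.

Run:
```python
from h import *
die=np.array([.528,.09]);a=np.radians(-99.2);X=np.array([np.cos(a),np.sin(a)]);Y=np.array([-X[1],X[0]])
t=env.read_camera("top");s=env.read_camera("scene")
def rel(c,p,z): d=ray(c,p,z)[:2]-die; return np.round([d@X,d@Y],4)
T=lambda u,v:(210+u/5-.4,170+v/5-.4)
S=lambda u,v:(200+u/3.756-.37,90+v/3.75-.37)
print("base end corner (250,-95)",rel(t,T(588,541),.010))
print("arm front corners (88,+-35)",rel(t,T(316,188),.175),rel(t,T(293,343),.175))
print("column back top (248)",rel(t,T(667,187),.175),rel(t,T(638,440),.175))
print("scene base outer corners (-100)",rel(s,S(655,492),.010))
print("scene base home corner (250,+95)",rel(s,S(65,438),.010))
print("scene arm front (88)",rel(s,S(308,300),.175),rel(s,S(370,237),.175))
print("scene deck lead corner",rel(s,S(118,408),.047), "top deck lead corners",rel(t,T(562,170),.047),rel(t,T(521,510),.047))
```

```text
base end corner (250,-95) [ 0.2438 -0.0931]
arm front corners (88,+-35) [0.084  0.0338] [ 0.0844 -0.0367]
column back top (248) [0.2396 0.0584] [ 0.2416 -0.0561]
scene base outer corners (-100) [-0.1053 -0.093 ]
scene base home corner (250,+95) [0.2379 0.0925]
scene arm front (88) [0.081  0.0345] [ 0.0827 -0.0317]
scene deck lead corner [0.2016 0.0756] top deck lead corners [0.2023 0.0842] [ 0.2054 -0.0855]
```

Every press reference sits 5–7 mm back from my starting die position. So the slide began about 6 mm in, and 6 + 114 mm is about 120 mm: it is at its stop. I'll confirm with a firmer push and then back away.

```bash
python3 -m creep '[{"tx":-0.001,"ty":0,"tz":0,"rx":0,"ry":0,"rz":0},{"tx":-0.001,"ty":0,"tz":0,"rx":0,"ry":0,"rz":0},{"tx":0,"ty":0,"tz":0,"rx":0,"ry":0,"rz":0}]'
python3 -m creep '[{"tx":0.005,"ty":0,"tz":0,"rx":0,"ry":0,"rz":0},{"tx":0.005,"ty":0,"tz":0,"rx":0,"ry":0,"rz":0},{"tx":0.02,"ty":0,"tz":0,"rx":0,"ry":0,"rz":0},{"tx":0.04,"ty":0,"tz":0,"rx":0,"ry":0,"rz":0},{"tx":0.04,"ty":0,"tz":-0.02,"rx":0,"ry":0,"rz":0},{"tx":0.04,"ty":0,"tz":-0.04,"rx":0,"ry":0,"rz":0},{"tx":0.04,"ty":0,"tz":-0.04,"rx":0,"ry":0,"rz":0},{"tx":0,"ty":0,"tz":-0.04,"rx":0,"ry":0,"rz":0},{"tx":0,"ty":0,"tz":0,"rx":0,"ry":0,"rz":0},{"tx":0,"ty":0,"tz":0,"rx":0,"ry":0,"rz":0}]'
python3 - <<'E'
from h import *
die=np.array([.528,.09]);a=np.radians(-99.2);X=np.array([np.cos(a),np.sin(a)]);Y=np.array([-X[1],X[0]])
c=env.read_camera("scene");h=hsv(c)
o=((h[...,0]>0)&(h[...,0]<16)&(h[...,1]>110)&(h[...,2]>30)).astype(np.uint8)
o[:180]=0;o[215:]=0;o[:,:262]=0;o[:,300:]=0
for b in blobs(c,o,.046,30): d=b[2][:2]-die; print(d@X,d@Y)
cv2.imwrite("pics/s13.png",cv2.resize(c["pixels"][90:270,200:440],(800,600),interpolation=cv2.INTER_CUBIC)[:,:,::-1])
t=env.read_camera("top");cv2.imwrite("pics/t13.png",t["pixels"][:,:,::-1])
E
```

```text
time_s: 17.2
tool_pos: [0.5337, 0.1257, 0.055]
tool_rot: [179.9, -0.4, 80.9]
force: [5.7, 13.8, -7.0]
grip_width: 0.0399
time_s: 18.45
tool_pos: [0.5628, 0.3076, 0.194]
tool_rot: [-179.9, 0.1, 80.7]
force: [0.4, 0.3, -0.2]
grip_width: 0.0399
[279.1 195.2] 258 mean [ 0.5084 -0.0214] circ 0.5095 -0.0204 0.0277
0.11307174246984511 -0.001584625474954884
```

View pics/s13.png

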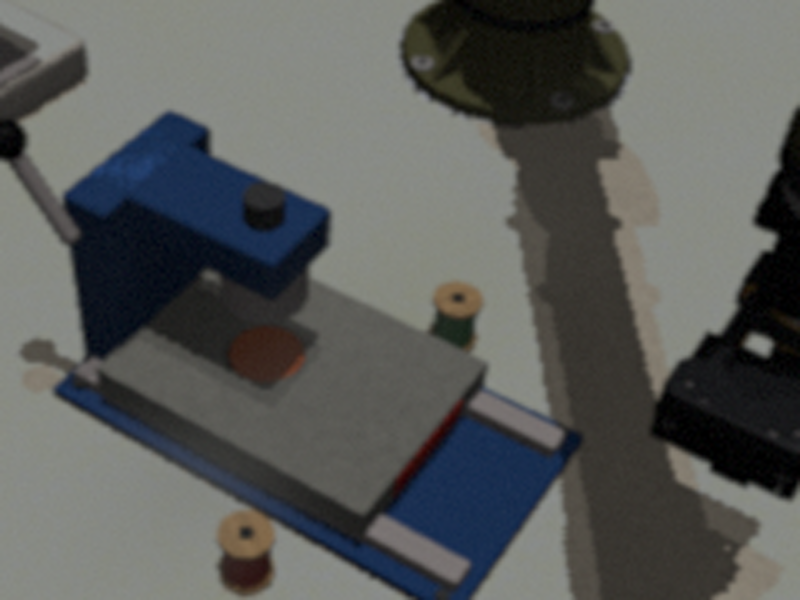

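View pics/t13.png

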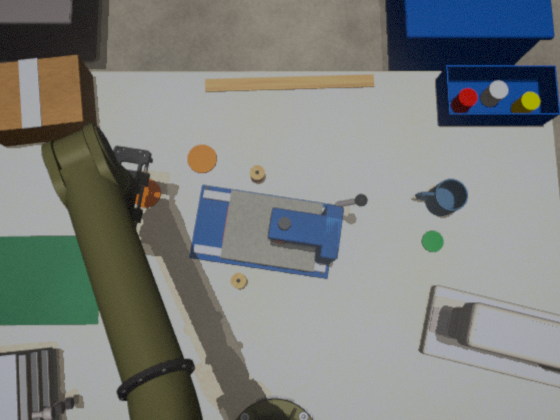

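The slide sits under the ram, the disc is in the recess at (267,354) in the scene crop, the spools are unmoved and the hand is clear. As a last check I measure the exposed rail length, which should be 80 mm at home.

Run:
```python
from h import *
s=env.read_camera("scene");t=env.read_camera("top")
a=np.radians(-99.2);X=np.array([np.cos(a),np.sin(a)])
S=lambda u,v:(200+u*240/800-.35,90+v*180/600-.35)
for n,p,q in(("side1",(485,367),(580,437)),):
    print(n,(ray(s,S(*p),.047)-ray(s,S(*q),.010))[:2]@X)
cv2.imwrite("pics/t14.png",cv2.resize(t["pixels"][180:280,185:318],(798,600),interpolation=cv2.INTER_CUBIC)[:,:,::-1])
```

```text
side1 0.07763851005683986
```

View pics/t14.png

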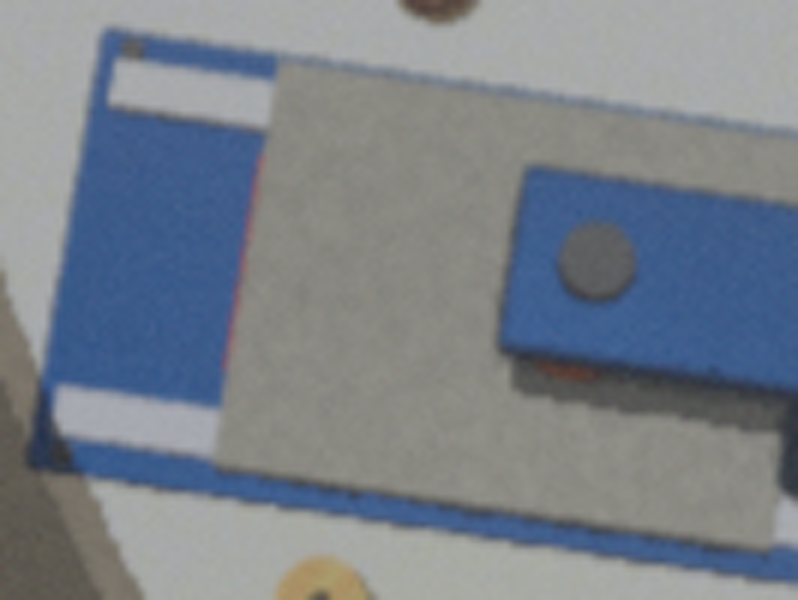

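Run:
```python
from h import *
t=env.read_camera("top");a=np.radians(-99.2);X=np.array([np.cos(a),np.sin(a)])
T=lambda u,v:(185+u/6-.4,180+v/6-.4)
for p,q in(((278,60),(107,30)),((217,467),(32,467))): print((ray(t,T(*p),.047)-ray(t,T(*q),.010))[:2]@X)
print(env.get_obs()["force"],env.sign_off())
```

```text
0.07737785344545581
0.0793430203962158
the job is handed in; nothing more can be done
[-0.17375275 -0.41273113  0.48937963] None
```

I nudged the orange disc about 100 mm across the deck with the half-open fingertips until it dropped into the recess. I then pushed the slide by its red end until it stopped, backed the hand away and handed the job in at about 19 s.

**Disc:** it sits in the recess in the last scene view, centred to within about 2 mm. It did not move while the fingers advanced another 1.5 mm over it. Under the press arm, only the scene camera shows most of it.

**Slide:** it did not move further under about 15 N, while it takes about 5 N to slide. The remaining gap from the base plate's end to the slide measured 77.4 to 79.3 mm, against 80 mm expected fully home, so the checks agree to within about 3 mm.

**One disagreement:** from the first pictures, the slide's travel came out as only about 114 mm instead of 120 mm. All the press's own reference edges lay 5 to 7 mm from where a start at zero would put them, so I concluded the slide began about 6 mm in.

**Other things:** both spools look unmoved in the last pictures. I did not measure any of the bystanders. The hand was clear of everything, with no force on the tool beyond sensor noise.

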